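# Load the vial reader and bring its sample slide to the click

### The arm

A 6-joint arm with a two-finger parallel gripper is mounted at the origin on a cart in front of the work surface, level with it; the furniture and walls round the work are solid. World frame = base frame: x ahead of the robot, y to its left, z up, the work surface at z = 0. Lengths are in m, angles in rad, forces in N, time in s.
With the tool pointing down it reaches from about 0.35 to 0.975 m from the base axis. Payload 4.9 kg.
Tool frame: the origin (TCP) lies midway between the tips of the shut fingers; the grasp point (between the pads) lies 19 mm behind it; z points along the fingers, y is the line along which they close (so a half turn about z gives the same grasp; the last joint's range is limited). The gripper opens to 85 mm and grips with 20 to 120 N. Pads are 22 mm wide; open, the fingers measure 114 mm over their backs; the gripper's body (76 mm by 85 mm) begins 54 mm behind the grasp point. The pads swing forward as they close: fully open they stand 13 mm farther back than shut.
Start: joints at [1.131, 0.053, 1.613, -0, 1.476, -0.119], TCP at [0.197, 0.593, 0.231] pointing down, gripper open.
Joint ranges: [-3.01, 3.01], [-1.01, 2.22], [0.06, 2.58], [-1.02, 4.17], [0.09, 2.62], [-3.14, 3.14]. Speed limits (rad/s): [2.57, 2.57, 3.14, 3.14, 3.14, 3.14].

### API

Orientations are given as a unit quaternion [w, x, y, z].
In Python, from plant import state, grab_frame, camera_info, job_done, spot_in, masks_of, pinpoint gives the robot as it stands.
- The arm moves only by the shell command python3 -m handwheel 'ROWS' [OPENING]. ROWS is JSON, a list that holds one entry, the list of rows, each a list of 6 numbers: the shift along the world's x, y, z in m, then the turn, a rotation vector about the world's x, y, z in degrees. In form: [[[tx, ty, tz, ax, ay, az], ...]]. A call has 1 to 20 rows; each row shifts and turns the commanded pose from where the row before left it; what a row does not reach is not made up. A row lasts 1/12 s, in which the tool goes at most 41.7 mm and 7.16 degrees, less where a joint would pass 70% of its speed; a pose out of reach is approached as far as the arm can. A call is refused whole if a number of a shift passes 0.0417 or a number of a turn 7.16, either way. A call with a gripper value outside its range is refused whole. OPENING is the opening, from 0 (shut) to 1 (fully open), set as the call begins (- or left out, the last holds). The fingers move at their own pace and stop on an object; the grip force is fixed at half the most. Time passes only in rows, so rows that do not move let the fingers close. It gives the time, the measured TCP pose, the force, the opening and the grip force at its end, in the units of the state.
- state(): the state, without advancing time (a new reading comes with each control period).
- grab_frame(name): name is "scene" or "top" or "wrist"; returns (picture, depth): 400x640x3 uint8, blue, green, red; 400x640 float32, m along the optical axis (not along the pixel's ray), 0 where there is no reading.
- camera_info(name): a dict with "fx", "fy", "cx", "cy" (pixels), "T" (4x4, takes a point from camera to world coordinates). Camera axes: x right, y up, looking along -z (the intrinsics and any distortion apply to the point x, -y, -z); pixel columns grow to the right and rows downward; lengths in m; the calibration is good to about 2 mm. A picture is of the moment at which its call begins: read the wrist's pose just before it. camera_info takes no time and is no camera call; for the wrist camera it gives the pose at the moment of the call.
- job_done(): hands the job in; it is judged then, once.
Trained networks look in the newest picture that a camera, given by its name, has taken for a name from the list of things; names that differ only in an ending like _2 or _b are one class to them, and where a whole thing is asked for, a point or a joint stands for the part that bears it (a point fixed in the world has none). Each returns a list of dicts, best first, with "conf" (0 to 1); they miss things now and then, are a little off and sometimes report something else, mostly with a low value. They report only what shows in the picture. A call takes as long as a camera call. They do not tell look-alikes from the thing itself.
- spot_in(camera, thing): "box" ([left, top, width, height] in pixels, round what is visible of it).
- masks_of(camera, thing): "region" (400x640 bool, what is visible of it) and "box" ([left, top, width, height] in pixels, round what is visible of it).
- pinpoint(camera, thing): "position" ([column, row] in pixels: a listed point, or the origin of a listed thing).
The state is a dict: "time": time; "joint_pos": joint angles; "joint_vel": joint speeds; "joint_efforts": joint torques, N m; "tool_pos": TCP position; "tool_rot": TCP orientation; "contact_force": force on the tool from outside, world axes, zero at the start; "ft_torque": the same for the moment, N m; "gripper_width": opening from 0.0 (shut) to 1.0 (fully open); "grasp_force": force on a finger pad.
Only numpy, scipy, OpenCV 4.12 (cv2) and the standard library are available. Lean on these libraries where they do the work, as an engineer would, in place of code of your own. Each camera call takes 0.05 s, during which the arm holds its last target. There are 200 camera calls.

### The job

Stand the glass vial upright in the round cup of the vial reader's sample slide, right down on the cup's floor, and let go of it. Then take the slide's handle and slide it along its rail into the tunnel until you feel the ball detent drop into its notch, and stop there. Finish still holding the handle at the notch, keeping it still while the reading is taken; do not disturb the flask, beaker and tweezers on the bench.

Things in the scene. Friction and masses are not known exactly. Their poses are not given: they have to be found in the camera images.
- vial: glass vial with a screw cap, the only vial here: upright cylinder 27 mm in diameter, 56 mm tall, the same width all the way up; stands loose on the bench between robot and reader. Origin at the centre of its underside, z up. Weighs 15 to 35 g
- reader: vial reader fixed on the bench: white base 275 mm long, 96 mm wide, its top at 30 mm, with a white beam tunnel 115 mm long, 96 mm wide on one end, its top at 110 mm. Origin on the bench in the middle of its width; own +x runs along the rail toward the tunnel; base from x = -130 to +145 mm, tunnel mouth at x = +30 mm, mouth 54 mm wide
- cup_floor (a point): centre of the inner floor of the metal cup on the slide, where the vial's underside comes to rest; 41 mm above the bench. Cup 30 mm inner diameter, floor 16 mm below the rim (rim 57 mm above the bench), mouth flared to 36 mm inside, 41 mm outside. With the slide fully out it is at x = -10 mm of the reader, and it moves with the slide; x along the rail, z up
- handle (a point): grip point in the upright grey grip tab on the slide, 95 mm behind the cup (away from the tunnel): 14 mm thick (own y, across the rail), 22 mm long (own x, along the rail), 49 mm tall on a 5 mm foot 26 mm wide. The point lies at the middle of the tab, 69 mm above the bench; the tab's foot is at 39 mm, its top at 88 mm. Own +x is the way to push
- carriage (a joint): how far the slide is pushed in from fully out, m: 0 = out (loading), 0.118 = end stop, past the notch. Runs with up to 4 N of steady drag. The notch is hidden inside the base and was set by hand: its middle lies anywhere between 0.072 and 0.104. Coming up to it the ball pulls the slide in over the last 5 mm (the push needed falls by 4 N or more); pushing on past the middle then takes about 8 N (6 to 11)
- ball (a joint): how far the spring ball under the slide (hidden in the base) has dropped, m: about 0.0005 on the flat track, about 0.003 in the middle of the notch, more than 0.0015 within about 1.5 mm of the middle. It cannot be seen from outside
- erlenmeyer: small conical flask, 60 mm wide, 75 mm tall, loose bystander; origin at the centre of its underside
- beaker: 400 ml glass beaker, 78 mm wide, 111 mm tall, loose bystander behind the reader; origin at the centre of its underside
- tweezers: steel tweezers lying flat, 106 mm long (own y), loose bystander; origin near the middle of its underside
There are look-alikes about, which are no part of the job. What is shaped like the vial but blue is not meant.

How it is judged:
On the way:
1. the vial stands seated in the cup and is let go (z of vial in the frame of cup_floor below 0.003 m and horizontal distance between vial and cup_floor below 0.004 m and angle between vial's own z axis and vertical below 0.15 rad and contact force between the fingers and vial below 0.1 N), for 0.2 s.
At the end, for the whole second after the job is handed in: the slide rests with its ball in the notch (dropped over 1.5 mm, so within about 1.5 mm of the middle; under 5 mm/s), the fingers hold its handle (over 1 N), and the vial stands in the cup within 3 mm of the floor and 4 mm of its centre, upright within 0.15 rad, not touched (all of step 1 and value of joint ball above 0.0015 m and velocity of joint carriage between -0.005 and 0.005 m/s and contact force between the fingers and carriage above 1 N); the arm keeps its last pose, push and grip.
It fails at once if the conical flask, beaker or tweezers shoved more than 20 mm (distance of any of erlenmeyer, beaker, tweezers from where it was at the start of the episode above 0.02 m).
It fails at once if the vial tipped over (angle between vial's own z axis and vertical above 0.7 rad).
It also fails if it takes over 64 s, if anything falls off the work surface, if the arm or the gripper's body presses on something with over 40 N, if the wrist force passes 120 N, or if a joint passes its speed limit or range.

## Working session

There is one attempt and no reset: what is moved stays moved. The work goes in short steps, Python scripts to look and compute and a shell command to move; the robot and the scene stay as the last step left them, time stands still between calls to the robot, and variables do not carry over. Pictures are saved under pics/ and viewed, at most 10 in all, crops included, and the job is handed in when it is done.

```bash
mkdir -p pics; cat > h.py <<'E'
import numpy as np, cv2
from plant import *
def ray(ci,u,v):
    T=np.array(ci["T"]); d=np.array([(u-ci["cx"])/ci["fx"],-(v-ci["cy"])/ci["fy"],-1.0])
    return T[:3,3],T[:3,:3]@d
def onz(ci,u,v,z):
    o,d=ray(ci,u,v); return o+d*(z-o[2])/d[2]
def dep(ci,u,v,D):
    o,d=ray(ci,u,v); return o+d*D
def cloud(ci,D,m):
    v,u=np.nonzero(m&(D>0)); return np.array([dep(ci,a,b,D[b,a]) for a,b in zip(u,v)])
E
python3 - <<'E'
from h import *
np.set_printoptions(precision=4,suppress=True)
ims=[]
for c in ["scene","top"]:
    im,D=grab_frame(c); ci=camera_info(c); ims.append(im); cv2.imwrite(f"pics/{c}0.png",im)
    print(c,ci.get("dist"),[k for k in ci], np.array(ci["T"])[:3,3])
    for t in ["vial","reader","carriage","erlenmeyer","beaker","tweezers"]:
        for r in masks_of(c,t)[:3]:
            P=cloud(ci,D,r["region"])
            if len(P)==0: continue
            print(t,round(r["conf"],2),r["box"],"med",np.median(P,0),"lo",np.percentile(P,2,0),"hi",np.percentile(P,98,0), "col",im[r["region"]].mean(0).round())
    for t,z in [("vial",0),("cup_floor",.041),("handle",.069),("reader",0)]:
        for r in pinpoint(c,t)[:3]: print(" pin",t,round(r["conf"],2),r["position"],onz(ci,*r["position"],z))
s=state();print(s)
E
```

```text
scene None ['fx', 'fy', 'cx', 'cy', 'T'] [-0.3494  0.4091  0.4774]
vial 0.92 [313.4, 228.4, 16.7, 31.6] med [0.3503 0.3029 0.0317] lo [ 0.3453  0.2822 -0.0016] hi [0.3991 0.3151 0.0558] col [114. 119. 119.]
vial 0.87 [349.8, 233.0, 10.7, 37.9] med [0.3142 0.2433 0.0327] lo [ 0.3099  0.2115 -0.001 ] hi [0.3857 0.2548 0.0557] col [121.  65.  38.]
vial 0.81 [283.4, 219.3, 17.4, 30.4] med [0.3953 0.3533 0.0329] lo [ 0.391   0.3378 -0.0007] hi [0.4201 0.3649 0.0557] col [118.  64.  38.]
reader 0.7 [247.5, 168.1, 125.7, 66.4] med [0.4612 0.3464 0.0497] lo [0.4559 0.1778 0.0095] hi [0.5391 0.438  0.1131] col [110. 116. 116.]
carriage 0.75 [308.4, 179.0, 66.0, 34.5] med [0.4992 0.2323 0.0414] lo [0.4664 0.1699 0.0012] hi [0.6175 0.306  0.0875] col [78. 78. 78.]
erlenmeyer 0.77 [244.9, 225.7, 32.4, 51.2] med [0.3192 0.4202 0.0369] lo [0.3063 0.3957 0.0036] hi [0.3528 0.4456 0.0731] col [158. 166. 167.]
beaker 0.97 [303.2, 150.1, 33.9, 41.8] med [0.6247 0.2689 0.0723] lo [0.6144 0.2324 0.0082] hi [0.6894 0.3017 0.1089] col [123. 131. 132.]
tweezers 0.53 [378.2, 252.4, 49.9, 8.5] med [0.3474 0.
[... 1937 characters left out ...]
4164 0.3533 0.    ]
 pin cup_floor 0.89 [324.1, 187.0] [0.5072 0.2883 0.041 ]
 pin handle 0.63 [365.7, 185.9] [0.5073 0.1956 0.069 ]
 pin reader 0.62 [318.9, 189.9] [0.506  0.3016 0.    ]
{'time': 1.1, 'joint_pos': array([ 1.131 ,  0.0527,  1.6129,  0.    ,  1.476 , -0.119 ]), 'joint_vel': array([ 0.0009,  0.001 , -0.0002, -0.001 ,  0.0009,  0.0003]), 'joint_efforts': array([ -0.0015, -39.3694, -37.0467,  -0.0003,   0.0008,   0.    ]), 'tool_pos': array([0.1971, 0.5931, 0.2313]), 'tool_rot': array([-0.    ,  0.1597,  0.9872, -0.    ]), 'contact_force': array([-0.635 ,  0.2496,  0.1863]), 'ft_torque': array([ 0.0497, -0.0084,  0.025 ]), 'grasp_force': 0.0, 'gripper_width': 0.9924251566195045}
```

View pics/top0.png

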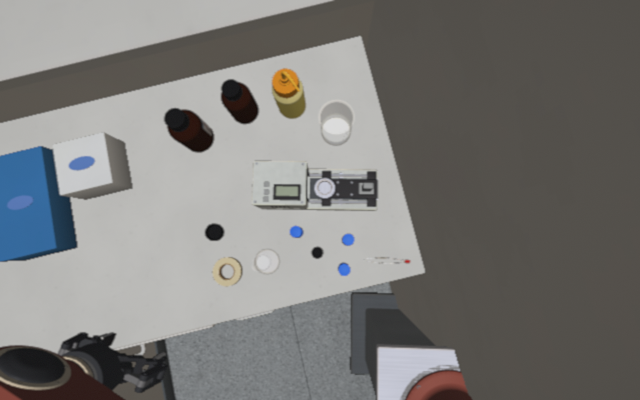

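View pics/scene0.png

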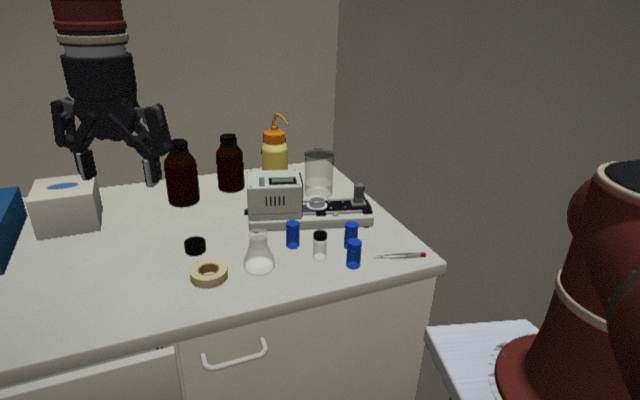

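The true vial is the clear, black-capped one at top (317,252) / scene (320,245), with blue look-alikes around it. The reader's tunnel lies to the left (world +y), with the cup at top (324,187) and the handle at (366,187). Next I'll get the reader's yaw.

```bash
python3 - <<'E'
from h import *
np.set_printoptions(precision=4,suppress=True)
im,D=grab_frame("top"); ci=camera_info("top")
m=np.zeros(D.shape,bool); m[150:225,235:395]=1
P=cloud(ci,D,m)
def rect(sel,n):
    Q=P[sel]; r=cv2.minAreaRect((Q[:,:2]*1000).astype(np.float32)); print(n,len(Q),Q.mean(0),r)
x,y,z=P.T
rect((abs(z-.111)<.005)&(y>.29)&(x<.57),"tunneltop")
rect((z>.080)&(z<.095)&(y<.23)&(x<.57),"tabtop")
rect((z>.052)&(z<.061)&(abs(y-.29)<.035)&(abs(x-.507)<.03),"cuprim")
rect((z>.022)&(z<.046)&(y<.3)&(x<.57),"base")
E
```

```text
tunneltop 2410 [0.5041 0.3808 0.1107] ((504.2467956542969, 381.39129638671875), (94.98210906982422, 117.63909149169922), 1.0129094123840332)
tabtop 73 [0.505  0.1926 0.0872] ((506.1602783203125, 191.9297332763672), (22.220823287963867, 15.638775825500488), 89.57120513916016)
cuprim 106 [0.5069 0.2884 0.0561] ((515.1953125, 292.38958740234375), (60.64133834838867, 38.3214225769043), 27.60540199279785)
base 2219 [0.5037 0.2324 0.0366] ((506.0662536621094, 232.0560760498047), (94.63221740722656, 136.30496215820312), 1.1509593725204468)
```

```bash
python3 -m handwheel '[[[0.0136,-0.0244,-0.002,0,0,-5.88],[0.0136,-0.0244,-0.002,0,0,-5.88],[0.0136,-0.0244,-0.002,0,0,-5.88],[0.0136,-0.0244,-0.002,0,0,-5.88],[0.0136,-0.0244,-0.002,0,0,-5.88],[0.0136,-0.0244,-0.002,0,0,-5.88],[0.0136,-0.0244,-0.002,0,0,-5.88],[0.0136,-0.0244,-0.002,0,0,-5.88],[0.0136,-0.0244,-0.002,0,0,-5.88],[0.0136,-0.0244,-0.002,0,0,-5.88],[0.0136,-0.0244,-0.002,0,0,-5.88],[0.0136,-0.0244,-0.002,0,0,-5.88],[0,0,0,0,0,0],[0,0,0,0,0,0],[0,0,0,0,0,0]]]' 0.7
python3 - <<'E'
from h import *
np.set_printoptions(precision=4,suppress=True)
ci=camera_info("wrist"); im,D=grab_frame("wrist"); cv2.imwrite("pics/w1.png",im)
print(np.array(ci["T"]),ci["fx"])
for r in masks_of("wrist","vial"):
    P=cloud(ci,D,r["region"])
    if len(P): 
        T=P[abs(P[:,2]-.056)<.006]; c=cv2.minEnclosingCircle((T[:,:2]*1000).astype(np.float32)) if len(T) else 0
        print(round(r["conf"],2),r["box"],np.median(P,0),T.mean(0),c,im[r["region"]].mean(0).round())
print(state())
E
```

```text
time: 2.4
tool_pos: [0.3602, 0.3006, 0.2075]
tool_rot: [-0.0, 0.7, 0.714, 0.0]
contact_force: [0.3, -0.0, 0.2]
gripper_width: 0.699
grasp_force: 0.0
[[ 0.9998 -0.0183 -0.0038  0.3579]
 [ 0.0187  0.9662  0.257   0.3668]
 [-0.001  -0.257   0.9664  0.3494]
 [ 0.      0.      0.      1.    ]] 287.67748861205524
0.86 [279.8, 209.7, 21.4, 39.9] [0.324  0.2491 0.0523] [0.3226 0.2433 0.053 ] ((322.3423156738281, 242.42991638183594), 13.282979011535645) [190. 101.  57.]
0.8 [307.0, 165.1, 24.8, 34.0] [0.358  0.3063 0.0527] [0.3581 0.3033 0.053 ] ((358.1684875488281, 302.7956237792969), 13.194646835327148) [68. 69. 67.]
0.64 [333.5, 216.4, 26.6, 40.1] [0.3876 0.2415 0.052 ] [0.3886 0.2355 0.0529] ((388.97637939453125, 235.00286865234375), 13.2797212600708) [189. 101.  58.]
0.63 [346.5, 120.6, 35.2, 30.7] [0.4015 0.3532 0.0528] [0.4032 0.3525 0.053 ] ((403.44610595703125, 352.3533935546875), 13.134817123413086) [209. 116.  69.]
{'time': 2.5, 'joint_pos': array([ 0.5376, -0.32  ,  1.9902,  0.0003,  1.4712,  0.5173]), 'joint_vel': array([ 0.0063,  0.0018, -0.0003, -0.0011,  0.0007,  0.001 ]), 'joint_efforts': array([ -0.3848, -23.2085, -36.9495,  -0.0131,   0.0004,  -0.002 ]), 'tool_pos': array([0.3599, 0.3011, 0.2075]), 'tool_rot': array([-0.0001,  0.6999,  0.7143,  0.0001]), 'contact_force': array([ 0.5382, -0.5278,  0.1619]), 'ft_torque': array([-0.024 , -0.0107,  0.0177]), 'grasp_force': 0.0, 'gripper_width': 0.7040295135878955}
```

View pics/w1.png

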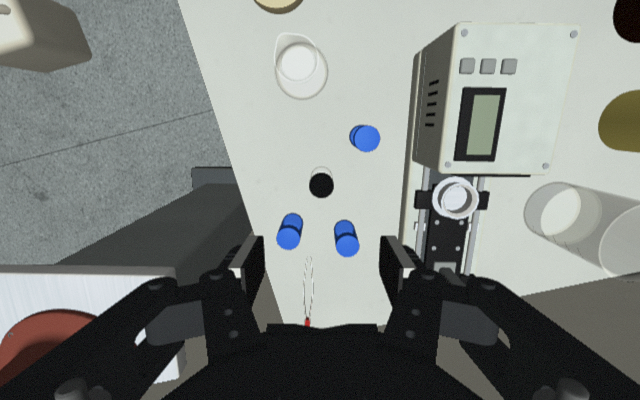

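The black-capped vial is at (320,184), directly between the fingers, and there is room along world x. Descending and gripping.

```bash
python3 -m handwheel '[[[-0.001,0.001,-0.025,0,0,0],[0,0,-0.03,0,0,0],[0,0,-0.03,0,0,0],[0,0,-0.03,0,0,0],[0,0,-0.025,0,0,0],[0,0,-0.02,0,0,0],[0,0,-0.015,0,0,0],[0,0,-0.01,0,0,0],[0,0,0,0,0,0],[0,0,0,0,0,0],[0,0,0,0,0,0]]]'
python3 -m handwheel '[[[0,0,0,0,0,0],[0,0,0,0,0,0],[0,0,0,0,0,0],[0,0,0,0,0,0],[0,0,0,0,0,0],[0,0,0,0,0,0],[0,0,0,0,0,0],[0,0,0,0,0,0],[0,0,0,0,0,0],[0,0,0,0,0,0]]]' 0.0
```

```text
time: 3.42
tool_pos: [0.36, 0.3022, 0.0236]
tool_rot: [0.0, 0.7, 0.714, 0.001]
contact_force: [0.1, 0.2, -0.1]
gripper_width: 0.699
grasp_force: 0.0
time: 4.25
tool_pos: [0.3602, 0.3019, 0.0236]
tool_rot: [0.0, 0.701, 0.714, 0.001]
contact_force: [-1.0, -0.8, 5.6]
gripper_width: 0.3
grasp_force: 59.1
```

```bash
python3 -m handwheel '[[[0,0,0.01,0,0,0],[0,0,0.02,0,0,0],[0,0,0.025,0,0,0],[0,0,0.025,0,0,0],[0,0,0.02,0,0,0],[0,0,0.01,0,0,0],[0.007,-0.001,0,0,0,0],[0.015,-0.001,0,0,0,0],[0.02,-0.002,0,0,0,0],[0.02,-0.002,0,0,0,0],[0.02,-0.002,0,0,0,0],[0.02,-0.002,0,0,0,0],[0.02,-0.001,0,0,0,0],[0.015,-0.001,0,0,0,0],[0.01,-0.001,0,0,0,0],[0,0,0,0,0,0],[0,0,0,0,0,0],[0,0,0,0,0,0]]]'
python3 - <<'E'
from h import *
np.set_printoptions(precision=4,suppress=True)
s=state()
print(s['tool_pos'],s['tool_rot'],s['contact_force'],s['gripper_width'])
for c in ["wrist","scene","top"]:
    ci=camera_info(c); im,D=grab_frame(c); cv2.imwrite(f"pics/{c}2.png",im)
    for r in masks_of(c,"vial"):
        P=cloud(ci,D,r["region"])
        if len(P): print(c,round(r["conf"],2),r["box"],np.median(P,0),np.percentile(P,2,0),np.percentile(P,98,0),im[r["region"]].mean(0).round())
    for r in pinpoint(c,"cup_floor")[:2]: print(" cup",r["conf"],r["position"],onz(ci,*r["position"],.041))
    for r in pinpoint(c,"handle")[:2]: print(" handle",r["conf"],r["position"],onz(ci,*r["position"],.069))
w=cv2.imread("pics/wrist2.png"); cv2.imwrite("pics/m2.png",np.vstack([w[100:400,120:520],cv2.resize(cv2.imread("pics/scene2.png")[120:270,240:440],(400,300))]))
E
```

```text
time: 5.75
tool_pos: [0.5053, 0.2881, 0.1314]
tool_rot: [-0.0, 0.7, 0.714, -0.001]
contact_force: [0.1, 0.1, 0.6]
gripper_width: 0.295
grasp_force: 58.9
[0.5053 0.2881 0.1314] [-0.0005  0.7005  0.7137 -0.0008] [0.0795 0.1409 0.6414] 0.2954728006011179
wrist 0.94 [170.1, 228.7, 54.8, 51.7] [0.3942 0.24   0.046 ] [ 0.3778  0.2234 -0.002 ] [0.4024 0.2479 0.0541] [150.  80.  46.]
wrist 0.84 [90.2, 219.0, 64.5, 49.5] [0.3299 0.2467 0.0424] [0.3116 0.2318 0.0004] [0.3361 0.2556 0.0541] [138.  72.  40.]
wrist 0.66 [295.6, 211.7, 53.6, 92.1] [0.504  0.2957 0.1602] [0.4923 0.2781 0.1127] [0.5156 0.3021 0.1618] [57. 57. 56.]
wrist 0.65 [173.5, 102.1, 54.1, 38.8] [0.4099 0.3529 0.0525] [ 0.3922  0.3404 -0.0025] [0.4172 0.365  0.0545] [170.  90.  52.]
 cup 0.93 [322.4, 203.0] [0.5045 0.289  0.041 ]
 handle 0.79 [321.5, 323.2] [0.5056 0.1932 0.069 ]
scene 0.97 [347.9, 236.4, 12.1, 32.2] [0.3143 0.2434 0.0331] [0.3097 0.2289 0.0011] [0.3789 0.2546 0.0558] [129.  68.  38.]
scene 0.7 [314.1, 165.6, 9.9, 15.3] [0.4955 0.2905 0.1201] [0.4902 0.2757 0.0781] [0.5681 0.3019 0.1329] [150. 159. 161.]
scene 0.63 [342.6, 221.5, 15.6, 24.1] [0.3816 0.237  0.0423] [0.3761 0.2222 0.0095] [0.3978 0.2464 0.0558] [125.  64.  34.]
scene 0.55 [287.1, 219.5, 13.4, 29.1] [0.3951 0.3534 0.0328] [0.3907 0.3408 0.001 ] [0.4111 0.3649 0.0555] [126.  66.  37.]
 cup 0.92 [315.7, 204.8] [0.5041 0.2918 0.041 ]
 handle 0.74 [361.0, 194.0] [0.4942 0.1919 0.069 ]
 handle 0.95 [364.9, 183.9] [0.5118 0.1974 0.069 ]
```

View pics/m2.png

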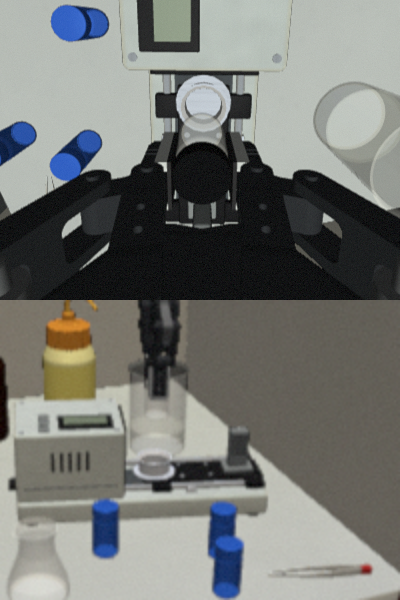

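The vial hangs upright in the fingers over the cup: in the crop, the cap is at (203,172) and the cup rim at (203,102). I'll measure the offset within this one camera.

```bash
python3 - <<'E'
from h import *
np.set_printoptions(precision=4,suppress=True)
ci=camera_info("wrist"); im,D=grab_frame("wrist")
def fit(Q,n):
    c,r=cv2.minEnclosingCircle((Q[:,:2]*1000).astype(np.float32)); print(n,len(Q),Q.mean(0),c,r)
m=np.zeros(D.shape,bool); m[225:320,280:370]=1
P=cloud(ci,D,m); fit(P[(P[:,2]>.156)&(np.hypot(P[:,0]-.504,P[:,1]-.29)<.017)],"cap")
m[:]=0; m[165:260,280:360]=1
P=cloud(ci,D,m); Q=P[(abs(P[:,2]-.055)<.004)&(np.hypot(P[:,0]-.505,P[:,1]-.289)<.03)]; fit(Q,"rim")
# rim by circle fit on image edge
g=im[165:245,280:365]; 
from scipy.optimize import least_squares
hull=cv2.convexHull((Q[:,:2]*1000).astype(np.float32))[:,0]; 
f=least_squares(lambda p:np.hypot(hull[:,0]-p[0],hull[:,1]-p[1])-20.5,[505,289],loss='soft_l1'); print(f.x,len(hull),abs(f.fun).mean(),Q[:,1].min(),Q[:,1].max(),Q[:,0].min(),Q[:,0].max())
print(state()['tool_pos'])
E
```

```text
cap 3773 [0.5044 0.2907 0.1639] (504.0102233886719, 290.01220703125) 16.983442306518555
rim 582 [0.5049 0.2951 0.0548] (505.0470275878906, 289.9425048828125) 20.13189125061035
[505.026  289.3992] 25 0.5615118731792134 0.2777462125005889 0.3100742215303146 0.4855584429479858 0.5251787822931488
[0.5063 0.2883 0.1323]
```

```bash
python3 -m handwheel '[[[0.0005,0.0007,-0.01,0,0,0],[0,0,-0.015,0,0,0],[0,0,-0.01,0,0,0],[0,0,-0.008,0,0,0],[0,0,-0.008,0,0,0],[0,0,-0.005,0,0,0],[0,0,-0.004,0,0,0],[0,0,0,0,0,0],[0,0,0,0,0,0]]]'
python3 -m handwheel '[[[0,0,-0.002,0,0,0],[0,0,-0.002,0,0,0],[0,0,-0.002,0,0,0],[0,0,-0.001,0,0,0],[0,0,0,0,0,0],[0,0,0,0,0,0]]]'
```

```text
time: 7.15
tool_pos: [0.5069, 0.2891, 0.0724]
tool_rot: [0.0, 0.701, 0.714, 0.0]
contact_force: [-0.3, 0.3, 0.2]
gripper_width: 0.293
grasp_force: 58.9
time: 7.65
tool_pos: [0.5072, 0.2892, 0.0666]
tool_rot: [0.0, 0.701, 0.714, 0.0]
contact_force: [-2.1, -0.8, 5.8]
gripper_width: 0.294
grasp_force: 59.4
```

```bash
python3 -m handwheel '[[[-0.0005,0,-0.001,0,0,0],[0,0,0,0,0,0],[0,0,0,0,0,0]]]'
python3 -m handwheel '[[[0,0,-0.001,0,0,0],[0,0,0,0,0,0],[0,0,0,0,0,0]]]'
```

```text
time: 7.9
tool_pos: [0.5072, 0.2892, 0.0666]
tool_rot: [0.0, 0.701, 0.714, 0.001]
contact_force: [-2.8, -1.8, 8.7]
gripper_width: 0.292
grasp_force: 59.8
time: 8.15
tool_pos: [0.5072, 0.2895, 0.0665]
tool_rot: [0.0, 0.7, 0.714, 0.001]
contact_force: [-4.3, -2.8, 13.5]
gripper_width: 0.294
grasp_force: 60.3
```

```bash
python3 -m handwheel '[[[-0.0007,-0.0007,0.0015,0,0,0],[0,0,0,0,0,0],[0,0,0,0,0,0]]]'
python3 -m handwheel '[[[0,0,0,0,0,0],[0,0,0,0,0,0],[0,0,0,0,0,0],[0,0,0,0,0,0]]]' 0.55
python3 - <<'E'
from h import *
np.set_printoptions(precision=4,suppress=True)
for c in ["wrist","scene"]:
    ci=camera_info(c); im,D=grab_frame(c); cv2.imwrite(f"pics/{c}3.png",im)
    for r in masks_of(c,"vial"):
        P=cloud(ci,D,r["region"])
        if len(P): print(c,round(r["conf"],2),r["box"],np.median(P,0),np.percentile(P,2,0),np.percentile(P,98,0))
w=cv2.imread("pics/wrist3.png"); cv2.imwrite("pics/m3.png",np.vstack([w[100:400,120:520],cv2.resize(cv2.imread("pics/scene3.png")[150:250,260:393],(400,300))]))
E
```

```text
time: 8.4
tool_pos: [0.5065, 0.2887, 0.0666]
tool_rot: [0.0, 0.701, 0.714, 0.001]
contact_force: [-1.7, -1.4, 8.0]
gripper_width: 0.296
grasp_force: 59.6
time: 8.73
tool_pos: [0.5052, 0.2881, 0.0642]
tool_rot: [-0.0, 0.701, 0.714, -0.0]
contact_force: [0.4, 0.6, 0.3]
gripper_width: 0.546
grasp_force: 0.0
wrist 0.84 [2.1, 249.6, 106.7, 74.0] [0.3306 0.2469 0.0388] [ 0.3094  0.2309 -0.0027] [0.3364 0.2555 0.054 ]
wrist 0.82 [114.1, 259.5, 81.7, 50.0] [0.3895 0.2468 0.0222] [0.3807 0.2405 0.0001] [0.4013 0.2482 0.0537]
wrist 0.79 [295.8, 213.4, 59.4, 94.8] [0.505  0.2961 0.0955] [0.4933 0.2786 0.0481] [0.5169 0.3027 0.0971]
wrist 0.74 [103.3, 93.2, 83.4, 57.7] [0.4099 0.3527 0.0526] [ 0.3915  0.3396 -0.0017] [0.4173 0.3648 0.0545]
scene 0.93 [348.2, 235.6, 13.5, 33.8] [0.3138 0.2442 0.0348] [0.3094 0.2316 0.0043] [0.3304 0.2547 0.0555]
scene 0.68 [287.4, 218.0, 15.1, 32.7] [0.3953 0.3533 0.0341] [0.3902 0.3408 0.0035] [0.4143 0.3649 0.0557]
scene 0.66 [343.0, 220.5, 16.4, 24.0] [0.3832 0.2372 0.0397] [ 0.3751  0.2216 -0.001 ] [0.4605 0.247  0.0555]
scene 0.6 [314.5, 185.3, 6.1, 17.5] [0.4993 0.2996 0.0654] [0.4925 0.29   0.0553] [0.5084 0.3026 0.0871]
```

View pics/m3.png

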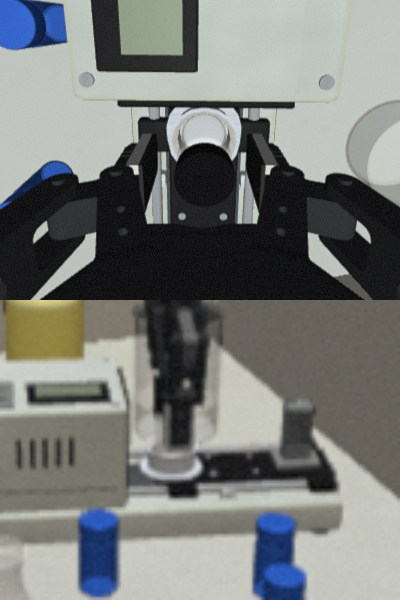

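The vial stands seated and upright in the cup, with the fingers clear on both sides (cap at (205,175) in the crop). Lifting off and moving to the handle.

```bash
python3 -m handwheel '[[[0,0,0.008,0,0,0],[0,0,0.016,0,0,0],[0,0,0.02,0,0,0],[0,0,0.02,0,0,0],[0,0,0.012,0,0,0],[0,0,0,0,0,0],[0.0002,-0.01,0,0,0,0],[0.0002,-0.02,0,0,0,0],[0.0002,-0.025,0,0,0,0],[0.0002,-0.02,0,0,0,0],[0.0002,-0.013,0,0,0,0],[0.0002,-0.006,0,0,0,0],[0,0,0,0,0,0],[0,0,0,0,0,0]]]'
python3 - <<'E'
from h import *
np.set_printoptions(precision=4,suppress=True)
print(state()['tool_pos'])
ci=camera_info("wrist"); im,D=grab_frame("wrist"); cv2.imwrite("pics/w4.png",im)
m=np.ones(D.shape,bool); v,u=np.nonzero((D>0)&(D<.6)); o,_=ray(ci,0,0); T=np.array(ci["T"])
d=np.stack([(u-ci["cx"])/ci["fx"],-(v-ci["cy"])/ci["fy"],-np.ones(len(u))]); P=(T[:3,:3]@(d*D[v,u])).T+o
def st(s,n):
    Q=P[s]; print(n,len(Q),Q.mean(0) if len(Q) else 0,np.percentile(Q,[1,99],0) if len(Q) else 0)
x,y,z=P.T; near=abs(x-.506)<.02
st(near&(abs(y-.194)<.02)&(z>.08)&(z<.092),"tab"); st(near&(abs(y-.289)<.02)&(z>.09)&(z<.1),"cap"); st((abs(x-.506)<.025)&(abs(y-.289)<.026)&(z>.051)&(z<.059),"rim")
for r in masks_of("wrist","vial"):
    Q=cloud(ci,D,r["region"]); print(r["conf"],r["box"],np.percentile(Q,[2,50,98],0)) if r["box"][0]>250 and len(Q) else 0
for r in pinpoint("wrist","handle")[:2]: print(r["conf"],onz(ci,*r["position"],.069))
E
```

```text
time: 10.1
tool_pos: [0.5066, 0.1943, 0.1403]
tool_rot: [-0.0, 0.701, 0.713, -0.0]
contact_force: [-0.4, 0.5, 0.4]
gripper_width: 0.552
grasp_force: 0.0
[0.5066 0.1943 0.1403]
tab 581 [0.5057 0.1964 0.0862] [[0.4983 0.1851 0.0803]
 [0.5129 0.2061 0.0882]]
cap 1647 [0.5051 0.2892 0.0961] [[0.4931 0.2767 0.0937]
 [0.5173 0.3016 0.0978]]
rim 695 [0.5048 0.283  0.055 ] [[0.4856 0.2709 0.0513]
 [0.5244 0.3031 0.0577]]
0.6 [305.5, 47.9, 39.3, 55.5] [[0.4932 0.2762 0.0543]
 [0.5052 0.2882 0.0961]
 [0.5171 0.3008 0.0976]]
0.69 [0.5059 0.1913 0.069 ]
```

View pics/w4.png

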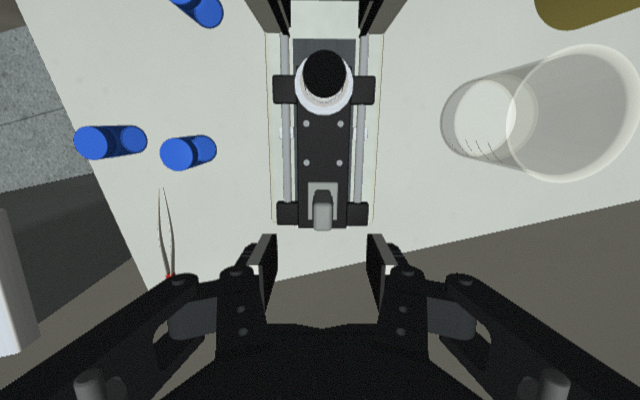

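The cap is centred on the cup (324,75), with its top at about 97 mm, so the vial is seated. The handle (323,205) lies between the fingers. Descending and gripping it.

```bash
python3 -m handwheel '[[[-0.0006,0.001,-0.012,0,0,0],[0,0,-0.02,0,0,0],[0,0,-0.02,0,0,0],[0,0,-0.016,0,0,0],[0,0,-0.01,0,0,0],[0,0,-0.006,0,0,0],[0,0,-0.003,0,0,0],[0,0,0,0,0,0],[0,0,0,0,0,0]]]'
python3 -m handwheel '[[[0,0,0,0,0,0],[0,0,0,0,0,0],[0,0,0,0,0,0],[0,0,0,0,0,0],[0,0,0,0,0,0],[0,0,0,0,0,0],[0,0,0,0,0,0],[0,0,0,0,0,0]]]' 0.0
```

```text
time: 11.0
tool_pos: [0.5068, 0.1956, 0.0545]
tool_rot: [0.0, 0.7, 0.714, 0.001]
contact_force: [-0.3, -0.2, 1.1]
gripper_width: 0.556
grasp_force: 0.0
time: 11.67
tool_pos: [0.5071, 0.1954, 0.0549]
tool_rot: [0.001, 0.701, 0.713, 0.001]
contact_force: [1.2, -0.6, 7.0]
gripper_width: 0.153
grasp_force: 59.5
```

```bash
python3 -m handwheel '[[[0,0.001,0.0015,0,0,0],[0,0.002,0,0,0,0],[-0.0001,0.003,0,0,0,0],[-0.0001,0.004,0,0,0,0],[-0.0001,0.005,0,0,0,0],[-0.0001,0.005,0,0,0,0],[-0.0001,0.005,0,0,0,0],[-0.0001,0.005,0,0,0,0],[-0.0001,0.005,0,0,0,0],[-0.0001,0.005,0,0,0,0],[-0.0001,0.005,0,0,0,0],[-0.0001,0.005,0,0,0,0],[0,0.004,0,0,0,0],[0,0.003,0,0,0,0],[0,0.002,0,0,0,0],[0,0.001,0,0,0,0]]]'
python3 -m handwheel '[[[0,0.002,0,0,0,0],[0,0.001,0,0,0,0],[0,0.001,0,0,0,0]]]'
```

```text
time: 13.0
tool_pos: [0.5066, 0.2547, 0.0549]
tool_rot: [0.002, 0.701, 0.714, 0.001]
contact_force: [7.6, -2.7, -2.0]
gripper_width: 0.156
grasp_force: 59.5
time: 13.25
tool_pos: [0.5066, 0.2585, 0.0549]
tool_rot: [0.002, 0.701, 0.714, 0.001]
contact_force: [7.3, -3.5, -2.3]
gripper_width: 0.153
grasp_force: 59.5
```

```bash
f(){ grep -E 'tool_pos|contact'|tr '\n' ' ';echo; }
python3 -m handwheel '[[[0.001,0.001,0,0,0,0],[0,0.001,0,0,0,0],[0,0.001,0,0,0,0]]]'|f
python3 -m handwheel '[[[0,0.001,0,0,0,0],[0,0,0,0,0,0],[0,0,0,0,0,0]]]'|f
python3 -m handwheel '[[[0,0.001,0,0,0,0],[0,0,0,0,0,0],[0,0,0,0,0,0]]]'|f
python3 -m handwheel '[[[0,0.001,0,0,0,0],[0,0,0,0,0,0],[0,0,0,0,0,0]]]'|f
python3 -m handwheel '[[[0,0.001,0,0,0,0],[0,0,0,0,0,0],[0,0,0,0,0,0]]]'|f
python3 -m handwheel '[[[0,0.001,0,0,0,0],[0,0,0,0,0,0],[0,0,0,0,0,0]]]'|f
```

```text
tool_pos: [0.5065, 0.2618, 0.0549] contact_force: [4.4, -2.7, -0.6] 
tool_pos: [0.5065, 0.2634, 0.0549] contact_force: [5.8, -0.9, -1.9] 
tool_pos: [0.5065, 0.2646, 0.0549] contact_force: [5.0, -0.5, -2.0] 
tool_pos: [0.5065, 0.2658, 0.0549] contact_force: [5.9, 0.5, -2.6] 
tool_pos: [0.5065, 0.2672, 0.0549] contact_force: [5.5, 3.2, -3.2] 
tool_pos: [0.5065, 0.2687, 0.0549] contact_force: [5.3, 5.0, -4.7]
```

```bash
f(){ grep -E 'tool_pos|contact'|tr '\n' ' ';echo; }
python3 -m handwheel '[[[0,0.0005,0,0,0,0],[0,0,0,0,0,0],[0,0,0,0,0,0],[0,0,0,0,0,0]]]'|f
python3 -m handwheel '[[[0,0.0005,0,0,0,0],[0,0,0,0,0,0],[0,0,0,0,0,0],[0,0,0,0,0,0]]]'|f
python3 -m handwheel '[[[0,0.0005,0,0,0,0],[0,0,0,0,0,0],[0,0,0,0,0,0],[0,0,0,0,0,0]]]'|f
python3 -m handwheel '[[[0,0.0005,0,0,0,0],[0,0,0,0,0,0],[0,0,0,0,0,0],[0,0,0,0,0,0]]]'|f
```

```text
tool_pos: [0.5065, 0.2693, 0.0549] contact_force: [5.5, 5.4, -3.7] 
tool_pos: [0.5065, 0.2699, 0.0549] contact_force: [5.3, 6.3, -4.3] 
tool_pos: [0.5065, 0.2702, 0.0549] contact_force: [5.7, 4.4, -2.4] 
tool_pos: [0.5065, 0.2703, 0.0549] contact_force: [4.9, 3.3, -4.2]
```

```bash
f(){ grep -E 'tool_pos|contact'|tr '\n' ' ';echo; }
python3 -m handwheel '[[[0,0.0005,0,0,0,0],[0,0,0,0,0,0],[0,0,0,0,0,0]]]'|f
python3 -m handwheel '[[[0,0.0005,0,0,0,0],[0,0,0,0,0,0],[0,0,0,0,0,0]]]'|f
python3 -m handwheel '[[[0,0.0005,0,0,0,0],[0,0,0,0,0,0],[0,0,0,0,0,0]]]'|f
python3 -m handwheel '[[[0,0.0005,0,0,0,0],[0,0,0,0,0,0],[0,0,0,0,0,0]]]'|f
```

```text
tool_pos: [0.5065, 0.2704, 0.0549] contact_force: [4.4, 1.0, -2.1] 
tool_pos: [0.5065, 0.2704, 0.0549] contact_force: [5.1, -1.0, -2.4] 
tool_pos: [0.5065, 0.2705, 0.0549] contact_force: [5.7, -2.7, -0.5] 
tool_pos: [0.5065, 0.2706, 0.0549] contact_force: [4.8, -3.5, -0.4]
```

```bash
python3 -m handwheel '[[[0,-0.0002,0,0,0,0],[0,0,0,0,0,0],[0,0,0,0,0,0],[0,0,0,0,0,0],[0,0,0,0,0,0],[0,0,0,0,0,0]]]'
python3 - <<'E'
from h import *
np.set_printoptions(precision=4,suppress=True)
s=state();print(s['tool_pos'],s['contact_force'],s['grasp_force'])
ci=camera_info("wrist"); im,D=grab_frame("wrist"); cv2.imwrite("pics/w5.png",im)
for r in masks_of("wrist","vial"):
    Q=cloud(ci,D,r["region"]); print(r["conf"],r["box"],np.percentile(Q,[2,50,98],0)) if r["box"][0]>230 and len(Q) else 0
E
```

```text
time: 17.58
tool_pos: [0.5065, 0.2706, 0.0549]
tool_rot: [0.001, 0.701, 0.714, 0.0]
contact_force: [3.9, -3.2, -2.1]
gripper_width: 0.154
grasp_force: 59.8
[0.5065 0.2706 0.0549] [ 3.9414 -3.1587 -2.118 ] 59.80444371700287
```

View pics/w5.png

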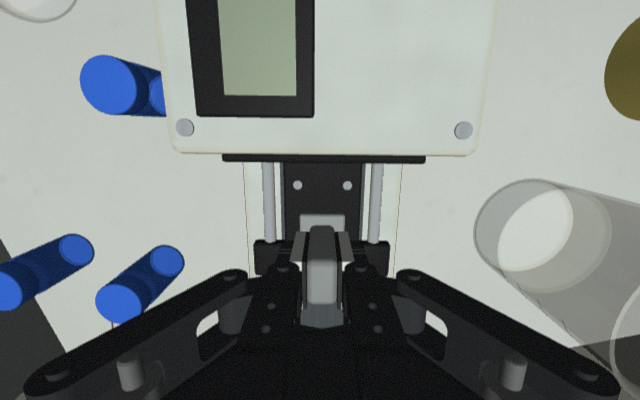

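The tabs grip the handle at (322,265), with the slide in and the vial inside the tunnel. The pull-in of about +6 N, followed by a firm stop with almost no travel at about 75 mm, shows the ball is in its notch. Handing in.

```bash
python3 -c "
from plant import *
print(job_done())"
```

```text
the job is handed in; nothing more can be done
None
```

The vial was let go seated in the cup, and I handed the job in still gripping the handle, with the slide about 75 mm in where the forces show the ball in its notch; the vial was out of sight in the tunnel by then, and no verdict was returned.

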